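# Clamp the culture pot with the cam and tighten its lid crosswise

## Robot

A 6-joint arm with a two-finger parallel gripper is mounted at the origin on the work surface. World frame = base frame: x ahead of the robot, y to its left, z up, the work surface at z = 0. Lengths are in m, angles in rad, forces in N, time in s.
With the tool pointing down it reaches from about 0.3 to 0.775 m from the base axis. Payload 14.6 kg.
Tool frame: the origin (TCP) lies midway between the tips of the shut fingers; the grasp point (between the pads) lies 19 mm behind it; z points along the fingers, y is the line along which they close (so a half turn about z gives the same grasp; the last joint's range is limited). The gripper opens to 94 mm and grips with 3 to 60 N. Pads are 16 mm wide; open, the fingers measure 119 mm over their backs; the gripper's body (75 mm by 177 mm) begins 78 mm behind the grasp point.
Start: joints at [-1.241, 0.3, 1.521, -0, 1.321, -0.067], TCP at [0.213, -0.507, 0.205] pointing down, gripper open.
Joint ranges: [-3.03, 3.03], [-0.79, 2.21], [0.23, 2.52], [-1.04, 4.18], [0, 3.07], [-2.55, 2.55]. Speed limits (rad/s): [2.22, 2.22, 2.57, 3.14, 3.14, 3.14].

## Interface

Orientations are given as [roll, pitch, yaw] about the fixed x, y, z axes, in that order (R = Rz(yaw) Ry(pitch) Rx(roll)).
In Python, from station import telemetry, optics, ctrl gives the robot as it stands.
- The arm moves only by the tool carry_out, never from a script. Its argument "plan" is a list that holds one entry, the list of rows, each a list of 7 numbers: the shift along the tool's x, y, z in mm, then the turn, a rotation vector about the tool's x, y, z in rad, then the finger opening in mm, from 0 to 94. A call has 1 to 20 rows; each row shifts and turns the commanded pose from where the row before left it, along the tool's axes as they then stand; what a row does not reach is not made up. A row lasts 1/12 s, in which the tool goes at most 41.7 mm and 7.16 degrees, less where a joint would pass 70% of its speed; a pose out of reach is approached as far as the arm can. A call with a gripper value outside its range is refused whole. The fingers move at their own pace and stop on an object; "squeeze" is the grip in N (left out, the last holds). Time passes only in rows, so rows that do not move let the fingers close. It gives the time, the measured TCP pose, the force, the opening and the grip force at its end, in the units of the state.
- telemetry.get_obs(): the state, without advancing time (a new reading comes with each control period).
- optics.camera(name): name is "scene" or "side" or "wrist"; returns a dict with "pixels" (420x560x3 uint8, red, green, blue), "intrinsics" (3x3 intrinsics, pixels), "origin" and "rotation" of the camera in the world. Camera axes: x right, y down, z forward; pixel columns grow to the right and rows downward; lengths in m; the calibration is good to about 2 mm. A picture is of the moment at which its call begins. There is no depth.
- ctrl.hand_in(): hands the job in; it is judged then, once.
The state is a dict: "time_s": time; "qpos": joint angles; "joint_vel": joint speeds; "tau": joint torques, N m; "ee_pos": TCP position; "eef_rot": TCP orientation; "force": force on the tool from outside, world axes, zero at the start; "moment": the same for the moment, N m; "grip_width": finger opening in m; "grip_force": force on a finger pad.
Only numpy, scipy, OpenCV 4.12 (cv2) and the standard library are available. Lean on these libraries where they do the work, as an engineer would, in place of code of your own. Each camera call takes 0.05 s, during which the arm holds its last target. There are 200 camera calls.

## Task

First crank the bench clamp clockwise until its roller rests on the flat dwell of the cam, between the two scribed lines, so that the jaw holds the culture pot. Then tighten the four wing nuts of the pot's lid clockwise to their stops in crisscross order, both nuts of one diagonal before either of the other comes tight. Leave the cam in its dwell, let go of everything, and leave the loose things around where they are.

Things in the scene. Friction and masses are not known exactly. Their poses are not given: they have to be found in the camera images.
- fixture: bench cam clamp, bolted down: aluminium base plate 220 x 440 x 12 mm on the bench, long side along its own y. Origin: centre of its underside; z up. Cam axis at own (0, -105) mm, axis of the clamped pot at own (0, +95) mm; the pot is of steel, 124 mm across
- cam_axis (a point): point on the upright axis of cam and crank, 83 mm above the bench (height of the handle's middle); its axes are the fixture's. The cam is a steel disc 29 to 43 mm above the bench, under the crank arm; its flat dwell is the widest part of its rim, between two black lines scribed on its top. At the middle of the dwell the handle lies from the cam axis in the fixture's -x direction
- crank (a joint): angle of crank and cam (one piece), rad, 0 to 5.2, growing clockwise seen from above; starts at 0.1 to 0.7. Roller in the dwell, its centre between the lines, from 2.1 to 3.1, middle 2.6; past that it comes down the other side. Below 2.6 the handle lies counter-clockwise of its 2.6 place by the difference. Stays where left; takes 3 to 5 N at the handle
- crank_handle (a point): middle of the upright black crank handle, a sleeve 24 mm across and 47 mm tall that spins freely on its pin, 70 mm from the cam axis; its middle is 83 mm, its foot 59 mm, and the top of the crank arm 56 mm above the bench
- roller (a point): top centre of the follower's roller (18 mm across), 43 mm above the bench, on the fixture's +y side of the cam; it slides with the white jaw along the fixture's +y, 18 mm in all, towards the pot, as the cam turns, to own y = -49 mm of the fixture in the dwell
- lid_centre (a point): centre of the round lid's top face (148 mm across), 117 mm above the bench; a port stub 18 mm across stands 24 mm up from it
- nut1_grip (a point): middle of the wings of wing nut 1, on the nut's axis, 143 mm above the bench (26 mm above the lid); the nut of the lid that is near the robot, on the side of the cam (48 mm along x and along y from the lid's centre). Its wings are a bar 46 mm long, 10 mm thick and 26 mm tall; own x is along the wings, z up. On the same diagonal: nut 3
- nut1 (a joint): turn of wing nut 1, rad, growing clockwise seen from above (tightening): starts loose between 0 and 0.5, stops dead at 1.3 (tight, counted from 1.15), where the wings lie along the fixture's x. Stays where it is left; turning takes about 0.1 N m
- nut2_grip (a point): middle of the wings of wing nut 2, on the nut's axis, 143 mm above the bench (26 mm above the lid); the nut of the lid that is near the robot, away from the cam (48 mm along x and along y from the lid's centre). Its wings are a bar 46 mm long, 10 mm thick and 26 mm tall; own x is along the wings, z up. On the same diagonal: nut 4
- nut2 (a joint): turn of wing nut 2, rad, growing clockwise seen from above (tightening): starts loose between 0 and 0.5, stops dead at 1.3 (tight, counted from 1.15), where the wings lie along the fixture's x. Stays where it is left; turning takes about 0.1 N m
- nut3_grip (a point): middle of the wings of wing nut 3, on the nut's axis, 143 mm above the bench (26 mm above the lid); the nut of the lid that is far from the robot, away from the cam (48 mm along x and along y from the lid's centre). Its wings are a bar 46 mm long, 10 mm thick and 26 mm tall; own x is along the wings, z up. On the same diagonal: nut 1
- nut3 (a joint): turn of wing nut 3, rad, growing clockwise seen from above (tightening): starts loose between 0 and 0.5, stops dead at 1.3 (tight, counted from 1.15), where the wings lie along the fixture's x. Stays where it is left; turning takes about 0.1 N m
- nut4_grip (a point): middle of the wings of wing nut 4, on the nut's axis, 143 mm above the bench (26 mm above the lid); the nut of the lid that is far from the robot, on the cam's side (48 mm along x and along y from the lid's centre). Its wings are a bar 46 mm long, 10 mm thick and 26 mm tall; own x is along the wings, z up. On the same diagonal: nut 2
- nut4 (a joint): turn of wing nut 4, rad, growing clockwise seen from above (tightening): starts loose between 0 and 0.5, stops dead at 1.3 (tight, counted from 1.15), where the wings lie along the fixture's x. Stays where it is left; turning takes about 0.1 N m
- bottle_a: bystander: closed glass bottle, blue cap, 72 mm across, 160 mm tall; origin at its underside or middle
- bottle_b: bystander: the same kind of glass bottle; origin at its underside or middle
- beaker: bystander: open steel beaker, 70 mm across, 90 mm tall; origin at its underside or middle
- wrench: bystander: wrench lying on the bench; origin at its underside or middle
- ferrule: bystander: steel ring 50 mm across, 16 mm tall, lying on the base plate between cam and pot; origin at its underside or middle
- spare_knob: bystander: small black knob with a stud, 32 mm across, 24 mm tall, on the base plate between cam and pot; origin at its underside or middle

How it is judged:
On the way, in this order (a step that is already met when the one before it is completed fails the run):
1. the roller rests on the cam's flat dwell while all four nuts are still loose (value of joint crank between 2.1 and 3.1 rad and y of roller in the frame of fixture above -0.0505 m and value of joint each of nut1, nut2, nut3, nut4 below 1.1 rad and velocity of joint crank below 0.3 rad/s), for 0.3 s.
2. the two nuts of one diagonal are tight while the other two are not yet (value of joint crank between 2.1 and 3.1 rad and y of roller in the frame of fixture above -0.0505 m and ((value of joint each of nut1, nut3 above 1.15 rad and value of joint each of nut2, nut4 below 1.1 rad) or (value of joint each of nut2, nut4 above 1.15 rad and value of joint each of nut1, nut3 below 1.1 rad))), for 0.2 s.
3. all four nuts are tight (value of joint crank between 2.1 and 3.1 rad and y of roller in the frame of fixture above -0.0505 m and value of joint each of nut1, nut2, nut3, nut4 above 1.15 rad), for 0.2 s.
At the end, for the whole second after the job is handed in: The crank reads 2.1 to 3.1 rad and is at rest, its roller pushed out to within 1.5 mm of its full lift (own y of the fixture above -50.5 mm; full lift -49 mm, between the scribed lines of the dwell), and all four wing nuts read more than 1.15 rad (stop at 1.3) (all of step 3 and velocity of joint crank between -0.1 and 0.1 rad/s); the robot touches nothing.
It fails at once if a loose thing is moved by more than 30 mm or a bottle or the beaker is tipped (distance of any of bottle_a, bottle_b, beaker, wrench, ferrule, spare_knob from where it was at the start of the episode above 0.03 m or angle between any of bottle_a, bottle_b, beaker's own z axis and vertical above 0.5 rad).
It also fails if it takes over 67 s, if anything falls off the work surface, if the arm or the gripper's body presses on something with over 40 N, if the wrist force passes 120 N, or if a joint passes its speed limit or range.

## Working session

There is one attempt and no reset: what is moved stays moved. The work goes in short steps, Python scripts to look and compute and a tool call to move; the robot and the scene stay as the last step left them, time stands still between calls to the robot, and variables do not carry over. Pictures are saved under pics/ and viewed, at most 10 in all, crops included, and the job is handed in when it is done.

Besides the shell and the picture viewer there is one more tool, called after "Request:" as name(argument=value, ...) on one line, values as JSON. carry_out: Moves the arm, as the interface text tells. Its arguments: {"type":"object","properties":{"plan":{"type":"array","items":{"type":"array","items":{"type":"array","items":{"type":"number"}}}},"squeeze":{"type":"number"}},"required":["plan"]}

```bash
mkdir -p pics; cat > h.py <<'E'
import numpy as np,cv2
from station import telemetry,optics,ctrl
def snap(n,f):
    c=optics.camera(n); cv2.imwrite('pics/'+f,cv2.cvtColor(np.asarray(c['pixels']),cv2.COLOR_RGB2BGR))
    np.savez('pics/'+f+'.npz',**{k:np.asarray(v) for k,v in c.items()}); return c
def ray(c,u,v,z):
    d=np.asarray(c['rotation'])@np.linalg.inv(np.asarray(c['intrinsics']))@np.array([u,v,1.])
    o=np.asarray(c['origin']); return o+d*(z-o[2])/d[2]
def proj(c,p):
    q=np.asarray(c['intrinsics'])@(np.asarray(c['rotation']).T@(np.asarray(p)-np.asarray(c['origin']))); return q[:2]/q[2]
E
python3 - <<'E'
from h import *
for n in ['scene','side','wrist']:
    c=snap(n,n+'0.png'); print(n,c['origin'],np.round(c['rotation'],2).tolist(),c['intrinsics'][0][0])
a=[cv2.imread('pics/%s0.png'%n) for n in ['scene','side','wrist']]
print(telemetry.get_obs())
E
```

```text
scene [1.04134692 0.39551405 0.92383126] [-2.47, 0.01, 2.27] 402.224225014603
side [-0.15174668  0.96685751  0.7637879 ] [-2.07, 0.02, -2.53] 492.3317790334635
wrist [ 0.28936838 -0.47411415  0.38421156] [2.85, 0.0, -1.17] 301.23786199682064
{'time_s': 0.15, 'qpos': array([-1.24064370e+00,  3.00340835e-01,  1.52138989e+00,  1.40144197e-05,
        1.32065713e+00, -6.66157974e-02]), 'joint_vel': array([ 0.00080619, -0.00280041, -0.00071851, -0.00061748, -0.00187609,
       -0.00132284]), 'tau': array([ 2.51660509e-03, -5.31954575e+01, -3.52817845e+01,  7.09658652e-02,
        2.35769752e-02, -7.57954194e-05]), 'ee_pos': array([ 0.21247973, -0.50711603,  0.20503866]), 'eef_rot': array([-3.14080012e+00, -6.64791841e-05,  3.96764928e-01]), 'force': array([ 0.40560601, -0.72050247, -0.30164259]), 'moment': array([-0.01259151, -0.00072146, -0.02209356]), 'grip_force': 0.0, 'grip_width': 0.09414393890869338}
```

View pics/scene0.png

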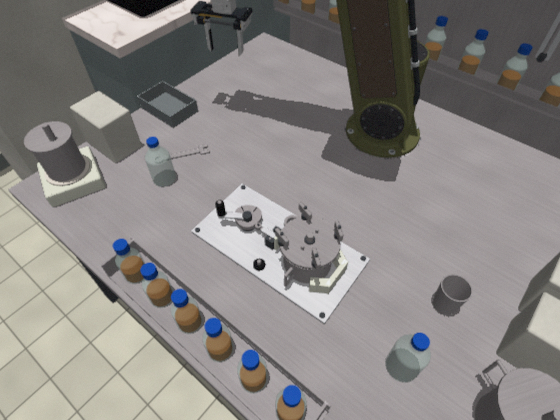

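View pics/side0.png

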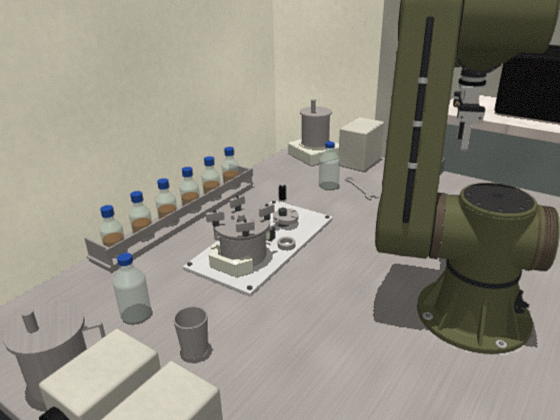

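The scene view shows the plate with corner bolts near (245,187), (197,231), (322,315), (363,259), the handle at (220,208), the cam at (248,217) and the pot at (308,245). The side view shows the same layout from the left. The camera rotation comes as rpy, so I'll handle that.

```bash
cat > h.py <<'E'
import numpy as np,cv2
from scipy.spatial.transform import Rotation as Ro
from station import telemetry,optics,ctrl
def load(f): 
    d=np.load('pics/'+f+'.npz'); return {k:d[k] for k in d}
def snap(n,f):
    c={k:np.asarray(v) for k,v in optics.camera(n).items()}; cv2.imwrite('pics/'+f,c['pixels'][:,:,::-1])
    np.savez('pics/'+f+'.npz',**c); return c
def RR(c): return Ro.from_euler('xyz',c['rotation']).as_matrix()
def ray(c,u,v,z):
    d=RR(c)@np.linalg.inv(c['intrinsics'])@np.array([u,v,1.]); o=c['origin']; return o+d*(z-o[2])/d[2]
def proj(c,p):
    q=c['intrinsics']@(RR(c).T@(np.asarray(p)-c['origin'])); return q[:2]/q[2]
E
python3 - <<'E'
from h import *
c=load('scene0.png');s=load('side0.png')
for u,v in [(243,187),(197,231),(322,315),(363,259)]: print('scene bolt',ray(c,u,v,.012).round(4))
for u,v in [(330,215),(250,288),(190,264)]: print('side bolt',ray(s,u,v,.012).round(4))
print('handle',ray(c,220,202,.106),ray(s,283,187,.106))
a=cv2.imread('pics/scene0.png')[180:320,190:370]; b=cv2.imread('pics/side0.png')[175:295,180:340]
A=cv2.resize(a,(720,560),interpolation=cv2.INTER_CUBIC);B=cv2.resize(b,(800,600),interpolation=cv2.INTER_CUBIC)
cv2.imwrite('pics/ca.png',A);cv2.imwrite('pics/cb.png',B)
E
```

```text
scene bolt [ 0.4942 -0.1899  0.012 ]
scene bolt [ 0.6937 -0.1792  0.012 ]
scene bolt [0.6724 0.2285 0.012 ]
scene bolt [0.4787 0.2213 0.012 ]
side bolt [ 0.4919 -0.2075  0.012 ]
side bolt [0.474 0.219 0.012]
side bolt [0.6703 0.2265 0.012 ]
handle [ 0.62723435 -0.14090391  0.106     ] [ 0.61630843 -0.13332273  0.106     ]
```

View pics/ca.png

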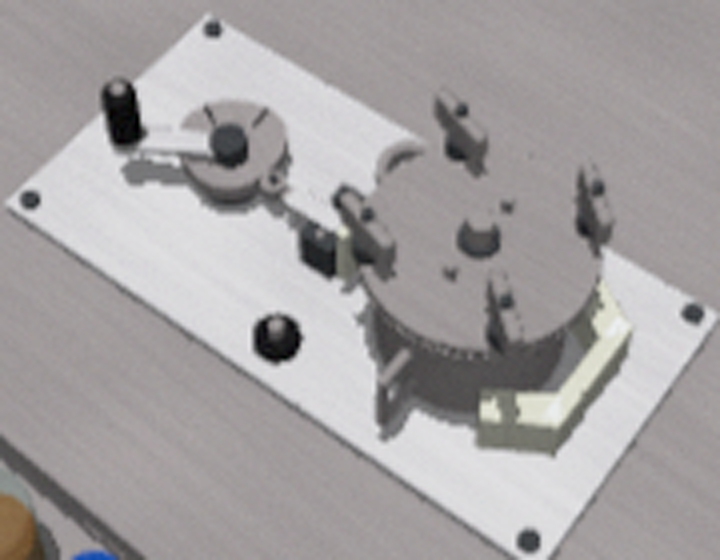

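View pics/cb.png

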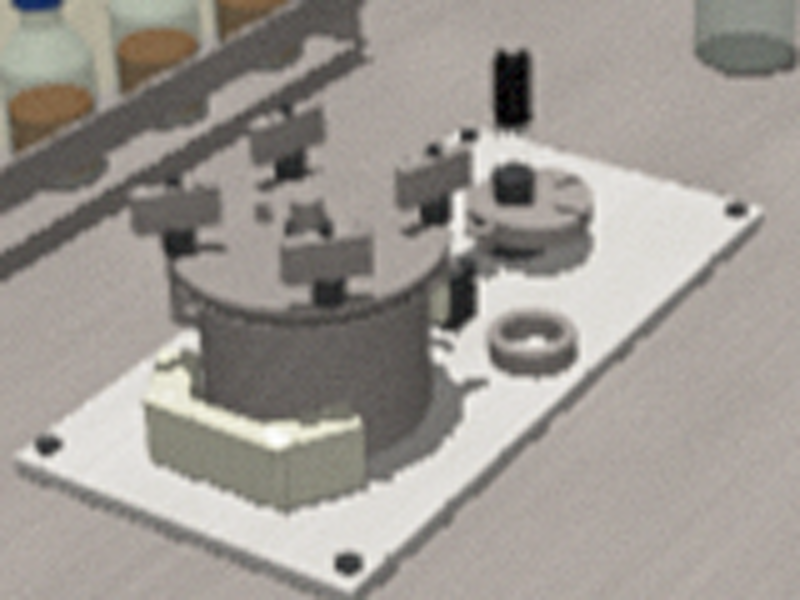

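The crops show four bolts in each view, the black handle (scene crop 117,84 to 124,140) and the four wing nuts with black stud tops. The ferrule is near the pot on the robot side, and the spare knob is on the far side.

```bash
python3 - <<'E'
from h import *
c=load('scene0.png');s=load('side0.png')
S=lambda X,Y:(190+X/4-.4,180+Y/4-.4)
D=lambda X,Y:(180+X/5-.4,175+Y/5-.4)
bs=[ray(c,*S(*p),.012)[:2] for p in [(213,29),(31,200),(529,541),(692,313)]]
bd=[ray(s,*D(*p),.012)[:2] for p in [(737,209),(468,134),(47,444),(348,563)]]
for b in (bs,bd):
    b=np.array(b);print(b.round(4).tolist(),b.mean(0).round(4),'yaw',np.arctan2(*( -(b[2]+b[3]-b[0]-b[1])*[1,-1])).round(4))
m=(np.array(bs)+bd)/2; o=m.mean(0); d=(m[2]+m[3]-m[0]-m[1]); yaw=np.arctan2(-d[0],d[1]); print('fix',o,yaw)
R=np.array([[np.cos(yaw),-np.sin(yaw)],[np.sin(yaw),np.cos(yaw)]]); P=lambda x,y:o+R@[x,y]
print('cam',P(0,-.105),'lid',P(0,.095))
for k,(x,y) in enumerate([(-.048,.047),(-.048,.143),(.048,.143),(.048,.047)],1):
    p=P(x,y); print('nut',k,p.round(4),'scene',((proj(c,[*p,.156])-[189.6,179.6])*4).round(),'side',((proj(s,[*p,.156])-[179.6,174.6])*5).round())
def dirs(cam,f,a,b):
    v=(ray(cam,*f(*b),.156)-ray(cam,*f(*a),.156))[:2]; return np.hypot(*v).round(3),(np.degrees(np.arctan2(v[1],v[0])-yaw)%180).round(1)
for k,e in enumerate([((397,178),(470,150)),((283,240),(372,235)),((133,190),(220,187)),((250,132),(324,108))],1): print('side wing',k,dirs(s,D,*e))
for k,e in enumerate([((436,93),(487,140)),((583,168),(612,222)),((490,276),(521,330)),((340,188),(394,244))],1): print('scene wing',k,dirs(c,S,*e))
for z,a,b in [(.1065,(117,84),(512,53)),(.083,(124,113),(512,90))]:
    for n,h in (('scene',ray(c,*S(*a),z)),('side',ray(s,*D(*b),z))):
        q=R.T@(h[:2]-P(0,-.105)); print('handle',n,h.round(4),np.hypot(*q).round(4),'crank',((np.pi+2.6-np.arctan2(q[1],q[0]))%(2*np.pi)).round(3))
print('bottles', ray(c,153,143,.16),ray(s,330,146,.16),ray(c,420,341,.16),'rack',ray(c,135,243,.05))
E
```

```text
[[0.494, -0.1907], [0.6898, -0.1819], [0.6724, 0.228], [0.4764, 0.2186]] [0.5832 0.0185] yaw 0.0428
[[0.4953, -0.1947], [0.6923, -0.1849], [0.6745, 0.226], [0.4776, 0.2176]] [0.5849 0.016 ] yaw 0.0431
fix [0.58403297 0.01725968] 0.04291293444162056
cam [ 0.58853744 -0.08764366] lid [0.57995749 0.11217222]
nut 1 [0.5341 0.0622] scene [460. 111.] side [433. 152.]
nut 2 [0.5299 0.1581] scene [595. 189.] side [325. 231.]
nut 3 [0.6259 0.1622] scene [504. 302.] side [174. 183.]
nut 4 [0.63   0.0663] scene [365. 215.] side [286. 109.]
side wing 1 (np.float64(0.047), np.float64(70.7))
side wing 2 (np.float64(0.044), np.float64(37.2))
side wing 3 (np.float64(0.044), np.float64(34.8))
side wing 4 (np.float64(0.046), np.float64(67.7))
scene wing 1 (np.float64(0.046), np.float64(76.1))
scene wing 2 (np.float64(0.041), np.float64(56.0))
scene wing 3 (np.float64(0.038), np.float64(60.5))
scene wing 4 (np.float64(0.05), np.float64(75.4))
handle scene [ 0.626  -0.1462  0.1065] 0.0696 crank 0.503
handle side [ 0.6254 -0.1411  0.1065] 0.0649 crank 0.469
handle scene [ 0.6289 -0.1407  0.083 ] 0.0666 crank 0.422
handle side [ 0.6236 -0.138   0.083 ] 0.0614 crank 0.464
bottles [ 0.62237625 -0.39717862  0.16      ] [ 0.59739057 -0.38237493  0.16      ] [0.65558942 0.43004183 0.16      ] rack [ 0.83679627 -0.25171575  0.05      ]
```

Both views agree on the fixture pose: (0.584, 0.017), yaw 0.043. The crank reads about 0.46. Wing angles are about 73° for nuts 1 and 4, and about 50° for nuts 2 and 3. Next I move above the handle.

Request:
carry_out(plan=[[[32.7,-11,-2,0,0,0,70],[32.7,-11,-2,0,0,0,70],[32.7,-11,-2,0,0,0,70],[32.7,-11,-2,0,0,0,70],[32.7,-11,-2,0,0,0,70],[32.7,-11,-2,0,0,0,70],[32.7,-11,-2,0,0,0,70],[32.7,-11,-2,0,0,0,70],[32.7,-11,-2,0,0,0,70],[32.7,-11,-2,0,0,0,70],[32.7,-11,-2,0,0,0,70],[32.7,-11,-2,0,0,0,70],[32.7,-11,-2,0,0,0,70],[32.7,-11,-2,0,0,0,70],[32.7,-11,-2,0,0,0,70],[32.7,-11,-2,0,0,0,70]]])

```text
time_s: 1.48
ee_pos: [0.6281, -0.1413, 0.2373]
eef_rot: [-3.141, 0.0, 0.397]
force: [-0.4, -1.5, 0.7]
grip_width: 0.0701
grip_force: 0.0
```

Request:
carry_out(plan=[[[0,0,0,0,0,-0.12,70],[0,0,0,0,0,-0.12,70],[0,0,0,0,0,-0.12,70],[0,0,0,0,0,-0.12,70],[0,0,0,0,0,-0.12,70],[0,0,0,0,0,-0.12,70],[0,0,0,0,0,-0.12,70],[0,0,0,0,0,-0.12,70],[0,0,0,0,0,-0.12,70],[0,0,0,0,0,-0.1,70],[0,0,0,0,0,0,70],[0,0,0,0,0,0,70]]])

```text
time_s: 2.48
ee_pos: [0.627, -0.1427, 0.2372]
eef_rot: [-3.141, -0.0, 1.574]
force: [-0.4, -0.5, -0.6]
grip_width: 0.07
grip_force: 0.0
```

```bash
cat >> h.py <<'E'
O=np.array([.58403,.01726]);YAW=.0429
F=np.array([[np.cos(YAW),-np.sin(YAW)],[np.sin(YAW),np.cos(YAW)]])
P=lambda x,y:O+F@[x,y]
NUT={1:P(-.048,.047),2:P(-.048,.143),3:P(.048,.143),4:P(.048,.047)}
def handle(q): a=np.pi+2.6-q; return P(.07*np.cos(a),-.105+.07*np.sin(a))
def to(x,y,z,yaw=None):
    o=telemetry.get_obs(); R=Ro.from_euler('xyz',o['eef_rot']).as_matrix(); w=o['eef_rot'][2]
    print('t',round(o['time_s'],2),'pos',o['ee_pos'].round(4),'rpy',o['eef_rot'].round(3),'grip',round(o['grip_width'],4),round(o['grip_force'],1),'F',o['force'].round(1),'q',o['qpos'].round(2))
    print('shift mm',(R.T@(np.array([x,y,z])-o['ee_pos'])*1e3).round(1),'rz',None if yaw is None else round(w-yaw,3))
E
python3 - <<'E'
from h import *
to(*handle(.46),.066,1.57+.043)
c=snap('wrist','w1.png')
E
```

```text
t 2.48 pos [ 0.627  -0.1427  0.2372] rpy [-3.141 -0.     1.574] grip 0.07 0.0 F [-0.4 -0.5 -0.6] q [-0.28  0.49  1.18  0.    1.47 -0.28]
shift mm [ -2.3   1.8 171.2] rz -0.039
```

View pics/w1.png

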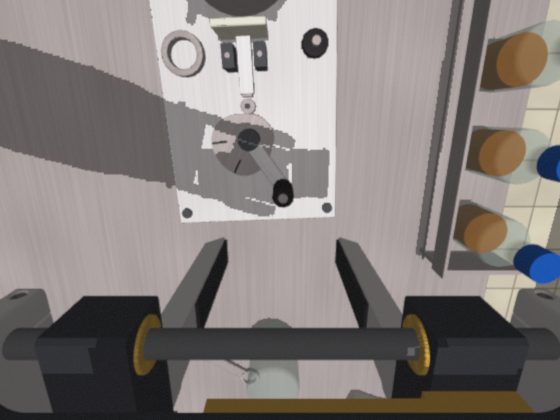

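The wrist view shows the handle top at about (282,198), the cam axis at (248,140), the roller at (248,105), and the dwell lines to the left of the cam. I'll cross-check the handle from this view.

```bash
python3 - <<'E'
from h import *
c=load('w1.png')
print(ray(c,282,198,.1065),ray(c,248,140,.06),handle(.46),P(0,-.105))
E
```

```text
[ 0.6278253 -0.1414055  0.1065   ] [ 0.58824141 -0.08446224  0.06      ] [ 0.62875445 -0.14493427] [ 0.58853312 -0.08764339]
```

Request:
carry_out(plan=[[[-0.8,0.7,28,0,0,0,70],[-0.8,0.6,28,0,0,0,70],[-0.7,0.5,28,0,0,0,70]]])

```text
time_s: 2.78
ee_pos: [0.6289, -0.145, 0.1526]
eef_rot: [3.141, 0.0, 1.573]
force: [0.1, 0.2, -0.3]
grip_width: 0.0703
grip_force: 0.0
```

Request:
carry_out(plan=[[[0,0,21,0,0,0,70],[0,0,21,0,0,0,70],[0,0,21,0,0,0,70],[0,0,21,0,0,0,70],[0,0,0,0,0,0,20],[0,0,0,0,0,0,20],[0,0,0,0,0,0,20],[0,0,0,0,0,0,20],[0,0,0,0,0,0,20],[0,0,0,0,0,0,20]]], squeeze=20)

```text
time_s: 3.62
ee_pos: [0.6293, -0.1451, 0.0705]
eef_rot: [3.14, 0.0, 1.577]
force: [-0.1, 0.1, 0.8]
grip_width: 0.0336
grip_force: 0.0
```

```bash
python3 - <<'E'
from h import *
to(*handle(.46),.067)
a=telemetry.get_obs()['ee_pos'][:2]; q=F.T@(a-P(0,-.105)); q0=(np.pi+2.6-np.arctan2(q[1],q[0]))%(2*np.pi); print(np.hypot(*q),q0)
hs=[handle(x) for x in np.linspace(q0,2.6,19)]
w=telemetry.get_obs()['eef_rot'][2]
for d in np.diff(hs,axis=0)*1e3: print((np.cos(w)*d[0]+np.sin(w)*d[1]).round(1),(np.sin(w)*d[0]-np.cos(w)*d[1]).round(1))
E
```

```text
t 3.62 pos [ 0.6293 -0.1451  0.0705] rpy [3.14  0.    1.577] grip 0.0336 0.0 F [-0.1  0.1  0.8] q [-0.28  0.64  1.35  0.    1.15 -0.29]
shift mm [ 0.2 -0.5  3.5] rz None
0.07041757949385591 0.45531134900951287
-4.4 -7.1
-3.5 -7.6
-2.6 -7.9
-1.6 -8.2
-0.6 -8.3
0.4 -8.3
1.4 -8.2
2.3 -8.0
3.3 -7.7
4.1 -7.2
5.0 -6.7
5.7 -6.0
6.4 -5.3
7.0 -4.5
7.5 -3.7
7.9 -2.7
8.1 -1.8
8.3 -0.8
```

Request:
carry_out(plan=[[[0,0,2,0,0,0,16],[0,0,0,0,0,0,16],[0,0,0,0,0,0,16],[0,0,0,0,0,0,16],[0,0,0,0,0,0,16],[-4.4,-7.1,0,0,0,0,16],[-3.5,-7.6,0,0,0,0,16],[-2.6,-7.9,0,0,0,0,16],[-1.6,-8.2,0,0,0,0,16],[0,0,0,0,0,0,16]]])

```text
time_s: 4.45
ee_pos: [0.5975, -0.1575, 0.0677]
eef_rot: [3.141, -0.0, 1.576]
force: [-2.5, 0.7, 2.1]
grip_width: 0.0239
grip_force: 20.0
```

Request:
carry_out(plan=[[[-0.6,-8.3,0,0,0,0,16],[0.4,-8.3,0,0,0,0,16],[1.4,-8.2,0,0,0,0,16],[2.3,-8.0,0,0,0,0,16],[3.3,-7.7,0,0,0,0,16],[4.1,-7.2,0,0,0,0,16],[5.0,-6.7,0,0,0,0,16],[5.7,-6.0,0,0,0,0,16],[6.4,-5.3,0,0,0,0,16],[7.0,-4.5,0,0,0,0,16],[7.5,-3.7,0,0,0,0,16],[7.9,-2.7,0,0,0,0,16],[8.1,-1.8,0,0,0,0,16],[8.3,-0.8,0,0,0,0,16],[0,0,0,0,0,0,16],[0,0,0,0,0,0,16],[0,0,0,0,0,0,16]]])

```text
time_s: 5.87
ee_pos: [0.5183, -0.0906, 0.0676]
eef_rot: [-3.141, -0.001, 1.577]
force: [-4.6, 4.9, 7.9]
grip_width: 0.0237
grip_force: 20.0
```

```bash
python3 - <<'E'
from h import *
to(*handle(2.6),.068)
a=telemetry.get_obs()['ee_pos'][:2]; q=F.T@(a-P(0,-.105)); print(np.hypot(*q),(np.pi+2.6-np.arctan2(q[1],q[0]))%(2*np.pi))
E
```

```text
t 5.87 pos [ 0.5183 -0.0906  0.0676] rpy [-3.141e+00 -1.000e-03  1.577e+00] grip 0.0237 20.0 F [-4.6  4.9  7.9] q [-0.24  0.41  1.72  0.    1.01 -0.25]
shift mm [-0.1  0.3 -0.4] rz None
0.07030123584518312 2.6013426347113637
```

Request:
carry_out(plan=[[[0,0,0,0,0,0,60],[0,0,0,0,0,0,60],[0,0,0,0,0,0,60],[0,0,0,0,0,0,60],[0,0,0,0,0,0,60],[0,0,-20,0,0,0,60],[0,0,-35,0,0,0,60],[0,0,-35,0,0,0,60],[0,0,-35,0,0,0,60],[0,0,-25,0,0,0,60]]])

```text
time_s: 6.7
ee_pos: [0.5189, -0.0911, 0.2207]
eef_rot: [3.139, 0.001, 1.577]
force: [-0.4, -0.2, -0.1]
grip_width: 0.0601
grip_force: 0.0
```

```bash
python3 - <<'E'
from h import *
to(*NUT[1],.205,1.31)
c=snap('wrist','w2.png'); d=snap('scene','s2.png')
for k in NUT: print(k,proj(c,[*NUT[k],.156]).round())
A=cv2.resize(d['pixels'][180:320,190:370,::-1],(720,560),interpolation=cv2.INTER_CUBIC); w=cv2.resize(c['pixels'][:,:,::-1],(400,300))
A[:300,:0]=0; cv2.imwrite('pics/s2c.png',A)
E
```

```text
t 6.7 pos [ 0.5189 -0.0911  0.2207] rpy [3.139e+00 1.000e-03 1.577e+00] grip 0.0601 0.0 F [-0.4 -0.2 -0.1] q [-0.24  0.23  1.57 -0.    1.34 -0.25]
shift mm [153.2  16.   15.6] rz 0.267
1 [304.  16.]
2 [ 302. -161.]
3 [ 457. -167.]
4 [439.  10.]
```

View pics/w2.png

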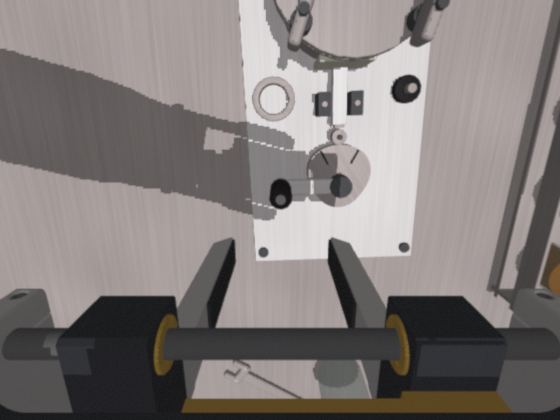

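The wrist view shows the roller (338,136) sitting between the scribed lines (324,157) and (355,157), so the dwell is reached. Next is nut 1.

Request:
carry_out(plan=[[[30.6,3.2,0,0,0,0,50],[30.6,3.2,0,0,0,0,50],[30.6,3.2,0,0,0,0,50],[30.6,3.2,0,0,0,0,50],[30.6,3.2,0,0,0,0,50],[0,0,0,0,0,0.1,50],[0,0,0,0,0,0.1,50],[0,0,0,0,0,0.06,50],[0,0,0,0,0,0,50],[0,0,0,0,0,0,50]]])

```text
time_s: 7.63
ee_pos: [0.5335, 0.0621, 0.2167]
eef_rot: [-3.141, 0.0, 1.319]
force: [0.5, -0.1, -0.1]
grip_width: 0.0495
grip_force: 0.0
```

```bash
python3 - <<'E'
from h import *
to(*NUT[1],.126,1.31)
c=snap('wrist','w3.png')
for k in NUT: print(k,proj(c,[*NUT[k],.156]).round())
E
```

```text
t 7.63 pos [0.5335 0.0621 0.2167] rpy [-3.141  0.     1.319] grip 0.0495 0.0 F [ 0.5 -0.1 -0.1] q [0.05 0.26 1.54 0.   1.34 0.3 ]
shift mm [ 0.3  0.7 90.7] rz 0.009
1 [282. 221.]
2 [246. 106.]
3 [370.  66.]
4 [395. 189.]
```

View pics/w3.png

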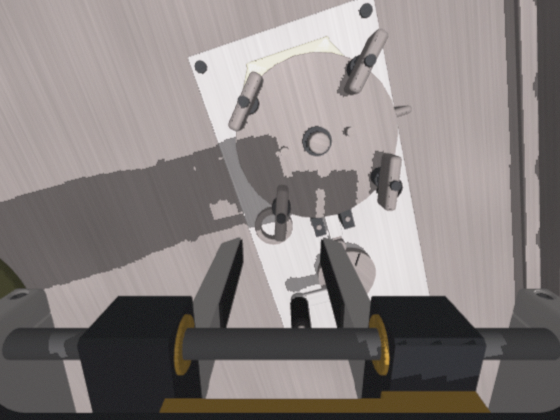

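The view shows all four nuts: nut 1 at (282,212), nut 2 at (246,101), nut 3 at (369,61) and nut 4 at (392,182). I can measure their wing directions from here.

```bash
python3 - <<'E'
from h import *
c=load('w3.png')
for k,(a,b) in enumerate([((281,238),(283,187)),((235,128),(258,75)),((355,92),(383,31)),((392,208),(394,157))],1):
    v=(ray(c,*b,.156)-ray(c,*a,.156))[:2]; m=(ray(c,*b,.156)+ray(c,*a,.156))/2; t=np.arctan2(v[1],v[0]); print(k,np.hypot(*v).round(3),'world yaw',t.round(3),'own',np.degrees(t-YAW).round(1),m[:2].round(4),NUT[k].round(4))
E
```

```text
1 0.045 world yaw 1.284 own 71.1 [0.5355 0.0686] [0.5341 0.0622]
2 0.042 world yaw 0.863 own 47.0 [0.5311 0.1604] [0.5299 0.1581]
3 0.044 world yaw 0.923 own 50.4 [0.625  0.1647] [0.6259 0.1622]
4 0.042 world yaw 1.387 own 77.0 [0.6291 0.0711] [0.63   0.0663]
```

Request:
carry_out(plan=[[[0,0.2,30,0,0,0,50],[0,0.2,30,0,0,0,50],[0,0,29,0,0,0,50],[0,0,2,0,0,0,50],[0,0,0,0,0,0,4],[0,0,0,0,0,0,4],[0,0,0,0,0,0,4],[0,0,0,0,0,0,4],[0,0,0,0,0,0,4],[0,0,0,0,0,0,4],[0,0,0,0,0,0,4],[0,0,0,0,0,0,4]]], squeeze=20)

```text
time_s: 8.68
ee_pos: [0.5333, 0.0624, 0.1274]
eef_rot: [-3.14, -0.0, 1.317]
force: [-10.1, 2.4, 9.1]
grip_width: 0.0166
grip_force: 20.0
```

Request:
carry_out(plan=[[[0,0,0,0,0,0,4],[0,0,0,0,0,0,4],[0,0,0,0,0,0,4]]])

```text
time_s: 8.93
ee_pos: [0.5332, 0.0624, 0.1274]
eef_rot: [-3.14, -0.0, 1.317]
force: [-9.9, 1.7, 9.2]
grip_width: 0.0165
grip_force: 20.0
```

```bash
python3 - <<'E'
from h import *
to(*NUT[1],.126,1.31)
c=snap('wrist','w4.png')
E
```

```text
t 8.93 pos [0.5332 0.0624 0.1274] rpy [-3.14  -0.     1.317] grip 0.0165 20.0 F [-9.9  1.7  9.2] q [0.05 0.35 1.65 0.   1.15 0.3 ]
shift mm [-0.   0.8  1.4] rz 0.007
```

View pics/w4.png

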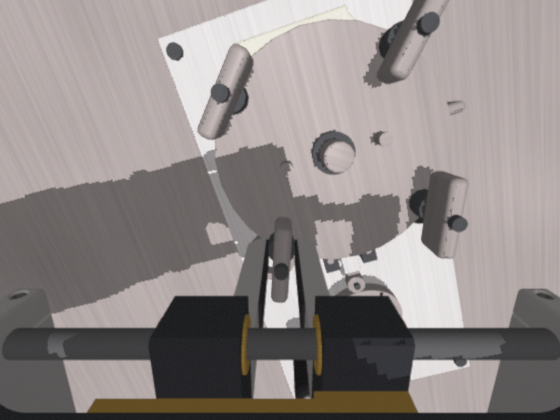

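The fingertips are pinching the collar below the wings (16.5 mm instead of 10). I'll open a little, rise about 7 mm and close again.

Request:
carry_out(plan=[[[0,0,0,0,0,0,30],[0,0,0,0,0,0,30],[0,0.5,-4,0,0,0,30],[0,0,-3.5,0,0,0,4],[0,0,0,0,0,0,4],[0,0,0,0,0,0,4],[0,0,0,0,0,0,4],[0,0,0,0,0,0,4],[0,0,0,0,0,0,4]]])

```text
time_s: 9.73
ee_pos: [0.5332, 0.0621, 0.1342]
eef_rot: [-3.138, 0.001, 1.317]
force: [-12.3, 1.5, 11.0]
grip_width: 0.0097
grip_force: 20.0
```

Request:
carry_out(plan=[[[0,0,0,0,0,0.12,4],[0,0,0,0,0,0.12,4],[0,0,0,0,0,0.12,4],[0,0,0,0,0,0.12,4],[0,0,0,0,0,0.12,4],[0,0,0,0,0,0.12,4],[0,0,0,0,0,0.12,4],[0,0,0,0,0,0.12,4],[0,0,0,0,0,0.12,4],[0,0,0,0,0,0.12,4],[0,0,0,0,0,0.04,4],[0,0,0,0,0,0,4],[0,0,0,0,0,0,4]]])

```text
time_s: 10.82
ee_pos: [0.5317, 0.0641, 0.1341]
eef_rot: [-3.138, 0.007, 0.077]
force: [-25.1, 15.7, 16.5]
grip_width: 0.0099
grip_force: 20.0
```

```bash
python3 - <<'E'
from h import *
to(*NUT[1],.134,.043); print(telemetry.get_obs()['moment'])
E
```

```text
t 10.82 pos [0.5317 0.0641 0.1341] rpy [-3.138  0.007  0.077] grip 0.0099 20.0 F [-25.1  15.7  16.5] q [0.05 0.34 1.64 0.   1.17 1.54]
shift mm [2.2 2.2 0.1] rz 0.034
[ 3.01865298  4.86635644 -0.03617526]
```

Request:
carry_out(plan=[[[0,0,0,0,0,0,50],[0,0,0,0,0,0,50],[0,0,0,0,0,0,50],[0,0,0,0,0,0,50],[0,0,0,0,0,0,50],[0,0,-25,0,0,0,50],[0,0,-30,0,0,0,50],[0,0,-30,0,0,0,50],[0,0,0,0,0,0,50]]])

```text
time_s: 11.57
ee_pos: [0.5364, 0.0619, 0.2247]
eef_rot: [3.141, -0.008, 0.077]
force: [0.1, 0.3, 1.1]
grip_width: 0.0498
grip_force: 0.0
```

```bash
python3 - <<'E'
from h import *
to(*NUT[3],.22,.92)
c=snap('wrist','w5.png')
E
```

```text
t 11.57 pos [0.5364 0.0619 0.2247] rpy [ 3.141 -0.008  0.077] grip 0.0498 0.0 F [0.1 0.3 1.1] q [ 0.05  0.26  1.53 -0.    1.35  1.54]
shift mm [ 96.8 -93.2   5.5] rz -0.843
```

View pics/w5.png

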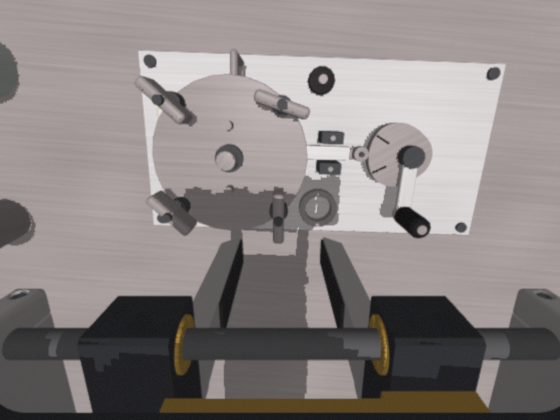

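The view shows nut 1's wings along the fixture x (278,218), tight. I'll check the nut axes against the stud tops to refine the lid position.

```bash
python3 - <<'E'
from h import *
c=load('w5.png')
for z in (.158,.164):
  d=[]
  for k,p in {1:(278,209),2:(167,217),3:(157,101),4:(283,104)}.items():
    e=(ray(c,*p,z)[:2]-NUT[k])*1e3; d.append(e)
  print(z,np.round(d,1).tolist(),np.mean(d,0).round(1))
print('port',(ray(c,229,158,.141)[:2]-P(0,.095))*1e3, 'bolts',[ray(c,*p,.012)[:2].round(4) for p in [(150,61),(493,73),(461,227)]],[P(x,y).round(4) for x,y in [(.098,.205),(.098,-.205),(-.098,-.205)]])
c=load('scene0.png')
for p in [(460,107),(598,187),(505,300),(367,213)]: pass
for z in (.158,.164): print([((ray(c,190+X/4-.4,180+Y/4-.4,z)[:2]-NUT[k])*1e3).round(1) for k,(X,Y) in {1:(460,107),2:(598,187),3:(505,300),4:(367,213)}.items()])
E
```

```text
0.158 [[10.2, 4.0], [-0.3, 2.8], [-1.9, 3.9], [-0.6, 2.3]] [1.8 3.2]
0.164 [[12.0, 4.0], [1.8, 0.6], [-2.0, 1.5], [-0.9, 2.4]] [2.7 2.1]
port [ 2.09487744 -0.24718782] bolts [array([0.6722, 0.2302]), array([ 0.691 , -0.1806]), array([ 0.4944, -0.19  ])] [array([0.6731, 0.2263]), array([ 0.6907, -0.1833]), array([ 0.4949, -0.1918])]
[array([-1.4, -0.8]), array([-0.9,  1.2]), array([-0.3,  0.6]), array([-1. ,  0.7])]
[array([2.6, 1.8]), array([3.1, 3. ]), array([3. , 2.4]), array([2.2, 3.3])]
```

Request:
carry_out(plan=[[[19.2,-18.9,0,0,0,0,45],[19.2,-18.9,0,0,0,0,45],[19.2,-18.9,0,0,0,0,45],[19.2,-18.9,0,0,0,0,45],[19.2,-18.9,0,0,0,0,45],[0,0,0,0,0,-0.12,45],[0,0,0,0,0,-0.12,45],[0,0,0,0,0,-0.12,45],[0,0,0,0,0,-0.12,45],[0,0,0,0,0,-0.12,45],[0,0,0,0,0,-0.12,45],[0,0,0,0,0,-0.12,45],[0,0,0,0,0,0,45],[0,0,0,0,0,0,45]]])

```text
time_s: 12.78
ee_pos: [0.6228, 0.1633, 0.2179]
eef_rot: [-3.141, 0.001, 0.913]
force: [0.4, -0.5, 0.1]
grip_width: 0.0449
grip_force: 0.0
```

```bash
python3 - <<'E'
from h import *
to(*(NUT[3]+[-.001,.0015]),.135,.92)
E
```

```text
t 12.78 pos [0.6228 0.1633 0.2179] rpy [-3.141e+00  1.000e-03  9.130e-01] grip 0.0449 0.0 F [ 0.4 -0.5  0.1] q [0.2  0.51 1.21 0.   1.43 0.86]
shift mm [ 1.6  1.5 82.9] rz -0.007
```

Request:
carry_out(plan=[[[0.8,0.7,27.6,0,0,0,45],[0.8,0.8,27.6,0,0,0,45],[0,0,27.6,0,0,0,45],[0,0,0,0,0,0,45],[0,0,0,0,0,0,4],[0,0,0,0,0,0,4],[0,0,0,0,0,0,4],[0,0,0,0,0,0,4],[0,0,0,0,0,0,4],[0,0,0,0,0,0,4],[0,0,0,0,0,0,4],[0,0,0,0,0,0,4],[0,0,0,0,0,0,4]]])

```text
time_s: 13.87
ee_pos: [0.6251, 0.1642, 0.137]
eef_rot: [3.142, -0.001, 0.917]
force: [-3.6, 0.6, 5.7]
grip_width: 0.0101
grip_force: 20.0
```

Request:
carry_out(plan=[[[0,0,0,0,0,0.12,4],[0,0,0,0,0,0.12,4],[0,0,0,0,0,0.12,4],[0,0,0,0,0,0.12,4],[0,0,0,0,0,0.12,4],[0,0,0,0,0,0.12,4],[0,0,0,0,0,0.12,4],[0,0,0,0,0,0.02,4],[0,0,0,0,0,0,4],[0,0,0,0,0,0,4]]])

```text
time_s: 14.7
ee_pos: [0.6249, 0.1645, 0.137]
eef_rot: [-3.141, -0.0, 0.057]
force: [-5.2, 4.0, 6.1]
grip_width: 0.0096
grip_force: 19.9
```

Request:
carry_out(plan=[[[0,0,0,0,0,0,45],[0,0,0,0,0,0,45],[0,0,0,0,0,0,45],[0,0,0,0,0,0,45],[0,0,-25,0,0,0,45],[0,0,-30,0,0,0,45],[0,0,-30,0,0,0,45],[0,0,0,0,0,0,45]]])

```text
time_s: 15.37
ee_pos: [0.6268, 0.1641, 0.2277]
eef_rot: [-3.14, -0.009, 0.057]
force: [-0.3, 0.2, 0.7]
grip_width: 0.0451
grip_force: 0.0
```

```bash
python3 - <<'E'
from h import *
to(*(NUT[2]+[-.001,.0015]),.22,.863)
c=snap('wrist','w6.png')
E
```

```text
t 15.37 pos [0.6268 0.1641 0.2277] rpy [-3.14  -0.009  0.057] grip 0.0451 0.0 F [-0.3  0.2  0.7] q [ 0.2   0.5   1.19 -0.    1.44  1.71]
shift mm [-98.1  -1.    6.8] rz -0.806
```

View pics/w6.png

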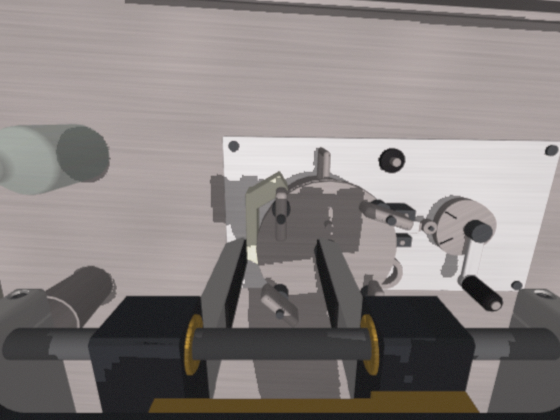

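Nut 3 now lies along the fixture x (281,212), and nuts 2 and 4 are still loose. Nut 2 is next.

Request:
carry_out(plan=[[[-24.5,-0.2,1,0,0,0,45],[-24.5,-0.2,1,0,0,0,45],[-24.5,-0.2,1,0,0,0,45],[-24.5,-0.2,1,0,0,0,45],[0,0,0,0,0,-0.12,45],[0,0,0,0,0,-0.12,45],[0,0,0,0,0,-0.12,45],[0,0,0,0,0,-0.12,45],[0,0,0,0,0,-0.12,45],[0,0,0,0,0,-0.12,45],[0,0,0,0,0,-0.09,45],[0,0,0,0,0,0,45],[0,0,0,0,0,0,45]]])

```text
time_s: 16.5
ee_pos: [0.527, 0.1589, 0.2164]
eef_rot: [-3.141, 0.001, 0.864]
force: [0.6, -0.8, 0.6]
grip_width: 0.045
grip_force: 0.0
```

```bash
python3 - <<'E'
from h import *
to(*(NUT[2]+[-.001,.0015]),.136,.863)
E
```

```text
t 16.5 pos [0.527  0.1589 0.2164] rpy [-3.141e+00  1.000e-03  8.640e-01] grip 0.045 0.0 F [ 0.6 -0.8  0.6] q [ 0.23  0.29  1.5  -0.    1.35  0.93]
shift mm [ 1.8  1.1 80.4] rz 0.001
```

Request:
carry_out(plan=[[[0.9,0.5,27,0,0,0,45],[0.9,0.6,27,0,0,0,45],[0,0,26,0,0,0,45],[0,0,0,0,0,0,45],[0,0,0,0,0,0,4],[0,0,0,0,0,0,4],[0,0,0,0,0,0,4],[0,0,0,0,0,0,4],[0,0,0,0,0,0,4],[0,0,0,0,0,0,4],[0,0,0,0,0,0,4],[0,0,0,0,0,0,4],[0,0,0,0,0,0,4]]])

```text
time_s: 17.58
ee_pos: [0.5293, 0.16, 0.1379]
eef_rot: [-3.141, -0.001, 0.867]
force: [-4.3, 2.5, 6.6]
grip_width: 0.01
grip_force: 20.0
```

Request:
carry_out(plan=[[[0,0,0,0,0,0.12,4],[0,0,0,0,0,0.12,4],[0,0,0,0,0,0.12,4],[0,0,0,0,0,0.12,4],[0,0,0,0,0,0.12,4],[0,0,0,0,0,0.12,4],[0,0,0,0,0,0.09,4],[0,0,0,0,0,0,4],[0,0,0,0,0,0,4]]])

```text
time_s: 18.33
ee_pos: [0.5291, 0.1604, 0.1379]
eef_rot: [-3.14, -0.0, 0.056]
force: [-4.5, 3.3, 7.0]
grip_width: 0.0095
grip_force: 20.0
```

Request:
carry_out(plan=[[[0,0,0,0,0,0,45],[0,0,0,0,0,0,45],[0,0,0,0,0,0,45],[0,0,0,0,0,0,45],[0,0,-25,0,0,0,45],[0,0,-30,0,0,0,45],[0,0,-30,0,0,0,45],[0,0,0,0,0,0,45],[0,0,0,0,0,0,45]]])

```text
time_s: 19.08
ee_pos: [0.5298, 0.1597, 0.2234]
eef_rot: [-3.141, -0.003, 0.057]
force: [0.8, -0.7, -1.0]
grip_width: 0.0451
grip_force: 0.0
```

```bash
python3 - <<'E'
from h import *
to(*(NUT[4]+[-.001,.0015]),.22,1.32)
E
```

```text
t 19.08 pos [0.5298 0.1597 0.2234] rpy [-3.141e+00 -3.000e-03  5.700e-02] grip 0.0451 0.0 F [ 0.8 -0.7 -1. ] q [ 0.23  0.29  1.49 -0.    1.36  1.74]
shift mm [93.8 97.4  3.6] rz -1.263
```

Request:
carry_out(plan=[[[18.8,19.5,0,0,0,0,45],[18.8,19.5,0,0,0,0,45],[18.8,19.5,0,0,0,0,45],[18.8,19.5,0,0,0,0,45],[18.6,19.4,0,0,0,0,45],[0,0,0,0,0,-0.12,45],[0,0,0,0,0,-0.12,45],[0,0,0,0,0,-0.12,45],[0,0,0,0,0,-0.12,45],[0,0,0,0,0,-0.12,45],[0,0,0,0,0,-0.12,45],[0,0,0,0,0,-0.12,45],[0,0,0,0,0,-0.12,45],[0,0,0,0,0,-0.12,45],[0,0,0,0,0,-0.12,45],[0,0,0,0,0,-0.06,45],[0,0,0,0,0,0,45],[0,0,0,0,0,0,45]]])

```text
time_s: 20.58
ee_pos: [0.6281, 0.0677, 0.2209]
eef_rot: [-3.14, 0.001, 1.314]
force: [0.3, -0.4, 0.1]
grip_width: 0.0449
grip_force: 0.0
```

```bash
python3 - <<'E'
from h import *
to(*(NUT[4]+[-.001,.0015]),.137,1.32)
E
```

```text
t 20.58 pos [0.6281 0.0677 0.2209] rpy [-3.140e+00  1.000e-03  1.314e+00] grip 0.0449 0.0 F [ 0.3 -0.4  0.1] q [ 0.05  0.48  1.24 -0.    1.42  0.31]
shift mm [ 0.3  0.9 83.9] rz -0.006
```

Request:
carry_out(plan=[[[0.2,0.4,28,0,0,0,45],[0.1,0.5,28,0,0,0,45],[0,0,28,0,0,0,45],[0,0,0,0,0,0,45],[0,0,0,0,0,0,4],[0,0,0,0,0,0,4],[0,0,0,0,0,0,4],[0,0,0,0,0,0,4],[0,0,0,0,0,0,4],[0,0,0,0,0,0,4],[0,0,0,0,0,0,4],[0,0,0,0,0,0,4],[0,0,0,0,0,0,4]]])

```text
time_s: 21.67
ee_pos: [0.6294, 0.068, 0.139]
eef_rot: [3.141, -0.0, 1.317]
force: [-3.9, 0.7, 6.2]
grip_width: 0.0098
grip_force: 20.0
```

Request:
carry_out(plan=[[[0,0,0,0,0,0.12,4],[0,0,0,0,0,0.12,4],[0,0,0,0,0,0.12,4],[0,0,0,0,0,0.12,4],[0,0,0,0,0,0.12,4],[0,0,0,0,0,0.12,4],[0,0,0,0,0,0.12,4],[0,0,0,0,0,0.12,4],[0,0,0,0,0,0.12,4],[0,0,0,0,0,0.12,4],[0,0,0,0,0,0.06,4],[0,0,0,0,0,0,4],[0,0,0,0,0,0,4]]])

```text
time_s: 22.75
ee_pos: [0.629, 0.0686, 0.139]
eef_rot: [-3.141, 0.001, 0.057]
force: [-6.7, 3.9, 8.2]
grip_width: 0.0098
grip_force: 20.0
```

Request:
carry_out(plan=[[[0,0,0,0,0,0,45],[0,0,0,0,0,0,45],[0,0,0,0,0,0,45],[0,0,0,0,0,0,45],[0,0,-25,0,0,0,45],[0,0,-30,0,0,0,45],[0,0,-30,0,0,0,45],[0,0,0,0,0,0,45],[0,0,0,0,0,0,45]]])

```text
time_s: 23.5
ee_pos: [0.63, 0.0678, 0.2246]
eef_rot: [3.141, -0.003, 0.057]
force: [0.3, -0.2, -0.0]
grip_width: 0.045
grip_force: 0.0
```

```bash
python3 - <<'E'
from h import *
to(*NUT[4],.22,0)
c=snap('side','z.png'); s=load('side0.png')
# wing direction of each nut from the side view: dark band between z .136..154, fit principal axis
for n,im in (('before',s),('after',c)):
  g=cv2.cvtColor(im['pixels'],cv2.COLOR_RGB2GRAY)
  for k,p in NUT.items():
    res=[]
    for a in np.radians(np.arange(-10,91,4)):
      e=[proj(im,[*(p+t*np.array([np.cos(a+YAW),np.sin(a+YAW)])),z]) for t in np.linspace(-.022,.022,12) for z in (.136,.143,.150)]
      v=cv2.remap(g,np.float32(e)[None,:,0],np.float32(e)[None,:,1],1); res.append(v.std())
    print(n,k,np.arange(-10,91,4)[np.argsort(res)[:4]],np.round(sorted(res)[:2],1))
E
```

```text
t 23.5 pos [0.63   0.0678 0.2246] rpy [ 3.141e+00 -3.000e-03  5.700e-02] grip 0.045 0.0 F [ 0.3 -0.2 -0. ] q [ 0.05  0.48  1.24 -0.    1.43  1.56]
shift mm [-0.1  1.5  4.6] rz 0.057
before 1 [70 74 78 66] [14.  14.6]
before 2 [46 50 54 42] [13.1 13.2]
before 3 [54 50 58 46] [11.  11.2]
before 4 [74 70 78 66] [12.1 12.6]
after 1 [ 6  2 10 -2] [13.2 13.6]
after 2 [ 2 -2  6 10] [18.6 19.3]
after 3 [ 6  2 10 -2] [18.7 19.1]
after 4 [ -6  -2 -10   2] [2.  2.2]
```

```bash
python3 -c "
from station import ctrl
print(ctrl.hand_in())"
```

```text
the job is handed in; nothing more can be done
None
```

I handed the job in at about 23.5 s: the crank is in the dwell at about 2.6 rad, and nuts 1, 3, 2 and 4 were tightened in that order to within about 2° of their stops by the gripper angle. The gripper is clear of everything and no loose thing was touched as far as I could tell; the hand-in call returned no verdict.

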